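# Close the packed case: seat its lid on the two dowel pins

### The arm

A 6-joint arm with a two-finger parallel gripper is mounted at the origin on a cart in front of the work surface, level with it; the furniture and walls round the work are solid. World frame = base frame: x ahead of the robot, y to its left, z up, the work surface at z = 0. Lengths are in m, angles in rad, forces in N, time in s.
With the tool pointing down it reaches from about 0.4 to 0.925 m from the base axis. Payload 12.5 kg.
Tool frame: the origin (TCP) lies between the finger pads; the fingertips stand 11 mm ahead of it and the grasp point (between the pads) lies 8 mm behind it; z points along the fingers, y is the line along which they close (so a half turn about z gives the same grasp; the last joint's range is limited). The gripper opens to 95 mm and grips with 3 to 60 N. Pads are 20 mm wide; open, the fingers measure 119 mm over their backs; the gripper's body (75 mm by 180 mm) begins 59 mm behind the grasp point.
Start: joints at [1.006, 0.491, 1.559, -0, 1.092, -0.106], TCP at [0.277, 0.56, 0.226] pointing down, gripper open.
Joint ranges: [-3.1, 3.1], [-0.84, 2.19], [0.05, 2.79], [-1.13, 4.28], [0.06, 2.93], [-2.69, 2.69]. Speed limits (rad/s): [2.22, 2.22, 2.79, 3.14, 3.14, 3.14].

### API

Orientations are given as a unit quaternion [w, x, y, z].
In Python, from station import robot gives the robot as it stands.
- The arm moves only by the tool move_arm, never from a script. Its argument "steps" is a list of rows, each a list of 2 entries, a list of its own where there are three numbers: the shift along the tool's x, y, z as a fraction of full scale, then the turn, a rotation vector about the tool's x, y, z as a fraction of full scale. In form: [[[dx, dy, dz], [wx, wy, wz]], ...]. A call has 1 to 20 rows; each row is the pose to reach, as a shift and turn from the pose commanded when the call began, along the tool's axes at that moment; what a row does not reach only later rows make up. Full scale, the value 1, is 100 mm for a shift and 90 degrees for a turn. A row lasts 1/12 s, in which the tool goes at most 41.7 mm and 7.16 degrees, less where a joint would pass 70% of its speed; a pose out of reach is approached as far as the arm can. A call with a number of a shift or a turn outside -1 to 1 is refused whole. A call with a gripper value outside its range is refused whole. "hand" is the closure, from 0 (fully open) to 1 (shut), set as the call begins (left out, the last holds). The fingers move at their own pace and stop on an object; "newtons" is the grip in N (left out, the last holds). Time passes only in rows, so rows that repeat a pose let the fingers close. It gives the time, the measured TCP pose, the force, the opening and the grip force at its end, in the units of the state.
- robot.get_state(): the state, without advancing time (a new reading comes with each control period).
- robot.grab_frame(name): name is "scene" or "top" or "wrist"; returns (picture, depth): 420x560x3 uint8, red, green, blue; 420x560 float32, m along the optical axis (not along the pixel's ray), 0 where there is no reading.
- robot.camera_params(name): a dict with "mtx" (3x3 intrinsics, pixels), "k1" (the pictures are not rectified: a ray, as slopes to the right and down, at radius r is drawn at 1 + k1 r^2 times it, then the intrinsics apply), "eye" and "rotation" of the camera in the world. Camera axes: x right, y down, z forward; pixel columns grow to the right and rows downward; lengths in m; the calibration is good to about 2 mm. A picture is of the moment at which its call begins: read the wrist's pose just before it. camera_params takes no time and is no camera call; for the wrist camera it gives the pose at the moment of the call.
- robot.job_done(): hands the job in; it is judged then, once.
Trained networks look in the newest picture that a camera, given by its name, has taken for a name from the list of things; names that differ only in an ending like _2 or _b are one class to them, and where a whole thing is asked for, a point or a joint stands for the part that bears it (a point fixed in the world has none). Each returns a list of dicts, best first, with "score" (0 to 1); they miss things now and then, are a little off and sometimes report something else, mostly with a low value. They report only what shows in the picture. A call takes as long as a camera call.
- robot.boxes_of(camera, query): "bbox" ([left, top, right, bottom] in pixels, round what is visible of it).
- robot.outline_of(camera, query): "mask" (420x560 bool, what is visible of it) and "bbox" ([left, top, right, bottom] in pixels, round what is visible of it).
- robot.spot_point(camera, query): "xy" ([column, row] in pixels: a listed point, or the origin of a listed thing).
The state is a dict: "clock": time; "joint_positions": joint angles; "qvel": joint speeds; "effort": joint torques, N m; "eef_pos": TCP position; "ee_rot": TCP orientation; "force": force on the tool from outside, world axes, zero at the start; "moment": the same for the moment, N m; "grip_width": finger opening in m; "grasp_force": force on a finger pad.
Only numpy, scipy, OpenCV 4.12 (cv2) and the standard library are available. Lean on these libraries where they do the work, as an engineer would, in place of code of your own. Each camera call takes 0.05 s, during which the arm holds its last target. There are 200 camera calls.

### The job

The small wooden case with the two white ramekins is packed; put its lid on. Its lid is the long plywood one with the green handle, whose two holes match the pins: set it over both steel dowel pins of the case so that it lies flat and fully home on the rim, and let go. Leave the shorter lid with the yellow handle where it lies; its holes are too close together.

Things in the scene. Friction and masses are not known exactly. Their poses are not given: they have to be found in the camera images.
- case: Open wooden case fixed to the worktop, 220 (x) by 94 (y) by 50 mm high, two white ramekins inside, 8 mm below the rim. Origin: centre of its underside, z up. On its end blocks, at x = -92 and +92 mm, y = 0, stand two steel dowel pins of 12 mm diameter, 28 mm above the rim (to z = 78 mm); the top 10 mm taper to 5 mm.
- lid_green: The lid to seat: loose plywood board 220 (x) by 94 (y) by 10 mm, about 0.25 kg, lying flat, handle up. Origin: centre of its underside. Two 24 mm through holes at x = -92 and +92 mm, y = 0. Green bar handle over its centre: 84 mm along x, 20 mm wide in y, z = 30 to 54 mm, on posts at x = -30 and +30 mm. Fits either way round. Seated, its origin is 50 mm above the case's origin.
- lid_yellow: A lid of another case, to be left alone: loose plywood board 180 mm (its x) by 94 mm by 10 mm, with two 24 mm holes at x = -65 and +65 mm and the same bar handle in yellow. Origin: centre of its underside.

How it is judged:
By the outcome, as a careful person would: the job done as asked, in the order asked, and still so for the second after the job is handed in, with the robot touching nothing.
It also fails if it takes over 45 s, if anything falls off the work surface, if the arm or the gripper's body presses on something with over 40 N, if the wrist force passes 120 N, or if a joint passes its speed limit or range.

## Working session

There is one attempt and no reset: what is moved stays moved. The work goes in short steps, Python scripts to look and compute and a tool call to move; the robot and the scene stay as the last step left them, time stands still between calls to the robot, and variables do not carry over. Pictures are saved under pics/ and viewed, at most 10 in all, crops included, and the job is handed in when it is done.

Besides the shell and the picture viewer there is one more tool, called after "Call:" as a command line: name --argument value ..., lists and objects as JSON in quotes. move_arm: Moves the arm, as the interface text tells. Its arguments: {"type":"object","properties":{"steps":{"type":"array"},"hand":{"type":"number"},"newtons":{"type":"number"}},"required":["steps"]}

```bash
mkdir -p pics; cat > h.py <<'E'
import numpy as np, cv2
from station import robot
def px2w(cam,uv,d=None,z=None):
    p=robot.camera_params(cam);K=np.array(p["mtx"],float);uv=np.atleast_2d(uv).astype(float)
    q=(uv-K[:2,2])/[K[0,0],K[1,1]];s=q.copy()
    for _ in range(20): s=q/(1+p["k1"]*(s**2).sum(1,keepdims=True))
    r=np.c_[s,np.ones(len(s))]@np.array(p["rotation"]).T;e=np.array(p["eye"])
    if d is None: d=(z-e[2])/r[:,2]
    return e+r*np.reshape(d,(-1,1))
E
python3 - <<'E'
from h import *
for c in ("scene","top"):
    im,d=robot.grab_frame(c); cv2.imwrite(f"pics/{c}.png",im[:,:,::-1]); np.save(c+".npy",d)
    p=robot.camera_params(c); print(c,np.round(p["eye"],3),np.round(p["rotation"],2).tolist())
    for n in ("case","lid_green","lid_yellow"):
        for o in robot.outline_of(c,n)[:2]:
            m=o["mask"]; v,u=np.nonzero(m&(d>0))
            w=px2w(c,np.c_[u,v],d[v,u]); 
            print(n,round(o["score"],2),o["bbox"],np.round(w.min(0),3),np.round(np.median(w,0),3),np.round(w.max(0),3))
            if n!="case":
                t=w[(abs(w[:,2]-np.median(w[:,2]))<.006)]
                print(cv2.minAreaRect((t[:,:2]*1000).astype(np.float32)),np.median(t[:,2]))
        print([(np.round(s["xy"]),round(s["score"],2)) for s in robot.spot_point(c,n)[:2]])
s=robot.get_state();print(s["clock"],s["eef_pos"],s["ee_rot"],s["force"])
E
```

```text
scene [-0.111 -0.483  0.945] [-0.32, 0.85, -0.38, 0.14]Traceback (most recent call last):
  File "<stdin>", line 8, in <module>
  File "h.py", line 7, in px2w
    r=np.c_[s,np.ones(len(s))]@np.array(p["rotation"]).T;e=np.array(p["eye"])
      ~~~~~~~~~~~~~~~~~~~~~~~~^~~~~~~~~~~~~~~~~~~~~~~~~~
ValueError: matmul: Input operand 1 has a mismatch in its core dimension 0, with gufunc signature (n?,k),(k,m?)->(n?,m?) (size 4 is different from 3)
```

View pics/scene.png

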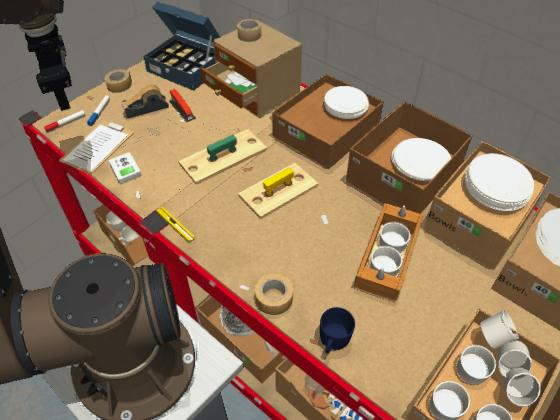

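The scene shows the green lid around (222,153), the yellow lid around (278,188), and the case with its two pins at (403,212) and (381,277). The camera rotation is a quaternion, so I'll fix the helper.

```bash
sed -i 's/np.array(p\["rotation"\]).T/Rotation.from_quat(p["rotation"],scalar_first=True).as_matrix().T/; 1a from scipy.spatial.transform import Rotation' h.py
python3 - <<'E'
from h import *
for c in ("scene","top"):
    im,d=robot.grab_frame(c); cv2.imwrite(f"pics/{c}.png",im[:,:,::-1]); np.save(c+".npy",d)
    p=robot.camera_params(c); print(c,np.round(p["eye"],3),np.round(p["rotation"],2).tolist())
    for n in ("case","lid_green","lid_yellow"):
        for o in robot.outline_of(c,n)[:2]:
            m=o["mask"]; v,u=np.nonzero(m&(d>0))
            w=px2w(c,np.c_[u,v],d[v,u]); 
            print(n,round(o["score"],2),o["bbox"],np.round(np.percentile(w,2,0),3),np.round(np.median(w,0),3),np.round(np.percentile(w,98,0),3))
            z0=.05 if n=="case" else .01
            t=w[abs(w[:,2]-z0)<.006]
            if len(t)>9: print(cv2.minAreaRect((t[:,:2]*1000).astype(np.float32)),np.median(t[:,2]))
            if n!="case":
                t=w[w[:,2]>.045]
                if len(t)>9: print("handle",cv2.minAreaRect((t[:,:2]*1000).astype(np.float32)),np.median(t[:,2]))
            else:
                t=w[w[:,2]>.062]; print("pins",np.round(t,3)[:40].tolist())
        print([(np.round(s["xy"]),round(s["score"],2)) for s in robot.spot_point(c,n)[:2]])
s=robot.get_state();print(s["clock"],s["eef_pos"],s["ee_rot"],s["force"])
E
```

```text
scene [-0.111 -0.483  0.945] [-0.32, 0.85, -0.38, 0.14]
case 0.88 [353.0, 203.6, 422.1, 299.3] [ 0.434 -0.302  0.005] [ 0.54  -0.234  0.039] [ 0.651 -0.169  0.059]
((547.4519653320312, -231.7553253173828), (223.81434631347656, 95.44110870361328), 18.09737777709961) 0.05097330502038333
pins [[0.633, -0.202, 0.081], [0.632, -0.198, 0.075], [0.632, -0.201, 0.078], [0.635, -0.202, 0.076], [0.633, -0.205, 0.08], [0.63, -0.2, 0.075], [0.632, -0.201, 0.074], [0.631, -0.204, 0.077], [0.633, -0.205, 0.076], [0.639, -0.205, 0.071], [0.633, -0.197, 0.066], [0.631, -0.2, 0.071], [0.63, -0.202, 0.073], [0.634, -0.203, 0.071], [0.635, -0.205, 0.071], [0.637, -0.207, 0.071], [0.632, -0.198, 0.065], [0.628, -0.202, 0.072], [0.63, -0.203, 0.071], [0.63, -0.206, 0.073], [0.633, -0.207, 0.07], [0.634, -0.208, 0.071], [0.631, -0.199, 0.063], [0.628, -0.202, 0.068], [0.631, -0.203, 0.066], [0.63, -0.206, 0.069], [0.631, -0.208, 0.07], [0.629, -0.203, 0.064], [0.628, -0.205, 0.066], [0.632, -0.206, 0.064], [0.634, -0.208, 0.063], [0.462, -0.255, 0.075], [0.46, -0.258, 0.081], [0.461, -0.26, 0.082], [0.461
[... 1246 characters left out ...]
 0.00926705753322754
handle ((531.4183349609375, 283.8127746582031), (21.428207397460938, 84.26409912109375), 76.18877410888672) 0.05241453662970502
[(array([176., 205.]), 0.76)]
lid_yellow 0.75 [230.5, 165.5, 280.0, 244.9] [0.448 0.038 0.004] [0.531 0.09  0.009] [0.621 0.143 0.054]
((536.2152709960938, 90.59676361083984), (94.30961608886719, 180.61668395996094), 78.69368743896484) 0.008972522178215314
handle ((536.0203857421875, 90.43916320800781), (20.106674194335938, 83.7488021850586), 78.54560852050781) 0.0526883372679523
[(array([258., 205.]), 0.65)]
0.8 [0.27677221 0.56039413 0.22569572] [1.47776662e-05 2.27378887e-01 9.73806365e-01 6.95795161e-05] [-0.42137318  0.44965105  0.02654663]
```

View pics/top.png

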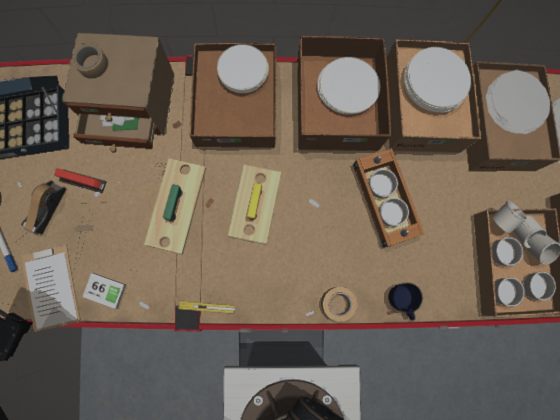

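The top view shows the green lid centred at (175,206), the yellow lid at (255,203), and the case at (389,197) with pins near (378,160) and (404,234). Both cameras agree on the lid: centre (0.532, 0.283), long axis -13.5°. The case axis is about +17.8°. Next I move above the lid.

Call:
move_arm --steps '[[[-0.3,-0.116,0],[0,0,0]],[[-0.6,-0.23,0],[0,0,0]],[[-0.95,-0.365,0],[0,0,0]],[[-1,-0.39,0],[0,0,0]]]' --hand 0

```text
clock: 1.13
eef_pos: [0.3519, 0.4782, 0.2257]
ee_rot: [0.0, 0.228, 0.974, -0.0]
force: [0.2, 0.0, 0.6]
grip_width: 0.0949
grasp_force: 0.0
```

Call:
move_arm --steps '[[[-0.35,-0.136,0],[0,0,0]],[[-0.7,-0.27,0],[0,0,0]],[[-1,-0.39,0],[0,0,0]],[[-1,-0.39,0],[0,0,0]]]'

```text
clock: 1.47
eef_pos: [0.4245, 0.3987, 0.2257]
ee_rot: [0.0, 0.229, 0.973, -0.0]
force: [0.1, -0.4, -0.2]
grip_width: 0.0951
grasp_force: 0.0
```

Call:
move_arm --steps '[[[-0.35,-0.136,0],[0,0,-0.05]],[[-0.7,-0.27,0],[0,0,-0.1]],[[-1,-0.39,0],[0,0,-0.142]],[[-1,-0.39,0],[0,0,-0.142]]]'

```text
clock: 1.8
eef_pos: [0.4969, 0.3197, 0.2256]
ee_rot: [0.0, 0.117, 0.993, -0.0]
force: [0.1, -0.9, -0.2]
grip_width: 0.0957
grasp_force: 0.0
```

Call:
move_arm --steps '[[[-0.22,-0.13,0],[0,0,0]],[[-0.425,-0.27,0],[0,0,0]],[[-0.425,-0.27,0],[0,0,0]],[[-0.425,-0.27,0],[0,0,0]]]'

```text
clock: 2.13
eef_pos: [0.5291, 0.2864, 0.2255]
ee_rot: [-0.0, 0.119, 0.993, 0.0]
force: [0.8, -1.1, -0.0]
grip_width: 0.0948
grasp_force: 0.0
```

```bash
cat > look.py <<'E'
from h import *
import sys
s=robot.get_state()
im,d=robot.grab_frame("wrist"); cv2.imwrite(f"pics/{sys.argv[1]}.png",im[:,:,::-1])
print(np.round(s["eef_pos"],4),np.round(s["ee_rot"],4),np.round(robot.camera_params("wrist")["eye"],3))
os=robot.outline_of("wrist",sys.argv[2])
for o in os[:1]:
    v,u=np.nonzero(o["mask"]&(d>0)); w=px2w("wrist",np.c_[u,v],d[v,u]); print(o["score"],o["bbox"])
    for a,b in ((.004,.016),(.046,.060),(.066,.09)):
        t=w[(w[:,2]>a)&(w[:,2]<b)]
        if len(t)>9: print(a,len(t),cv2.minAreaRect((t[:,:2]*1000).astype(np.float32)),np.median(t,0))
E
python3 look.py w1 lid_green
```

```text
[0.5291 0.2864 0.2255] [-1.000e-04  1.185e-01  9.929e-01  1.000e-04] [0.464 0.302 0.386]
0.72 [236.4, 105.4, 318.3, 268.8]
0.004 10622 ((525.4835205078125, 285.3403625488281), (94.66603088378906, 208.61163330078125), 77.09097290039062) [0.51166809 0.28871641 0.01165206]
0.046 1289 ((530.5297241210938, 283.6009521484375), (19.070619583129883, 84.18769836425781), 76.7109146118164) [0.52773885 0.28439642 0.05531833]
```

View pics/w1.png

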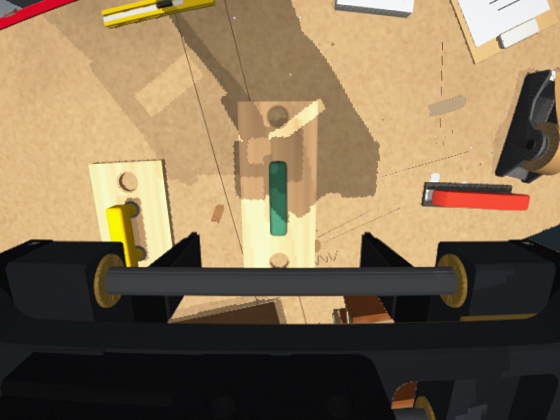

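The wrist view shows the green handle around (278,198), aligned with the fingers, at (0.531, 0.2836). I'll descend and grasp.

Call:
move_arm --steps '[[[-0.025,-0.023,0.3],[0,0,0]],[[-0.025,-0.023,0.6],[0,0,0]],[[-0.025,-0.023,0.9],[0,0,0]],[[-0.025,-0.023,1],[0,0,0]],[[-0.025,-0.023,1],[0,0,0]]]'

```text
clock: 2.65
eef_pos: [0.5294, 0.2841, 0.1236]
ee_rot: [-0.002, 0.117, 0.993, -0.001]
force: [-0.2, 0.4, 0.3]
grip_width: 0.0952
grasp_force: 0.0
```

Call:
move_arm --steps '[[[0,0,0.2],[0,0,0]],[[0,0,0.4],[0,0,0]],[[0,0,0.6],[0,0,0]],[[0,0,0.8],[0,0,0]],[[0,0,0.91],[0,0,0]],[[0,0,0.91],[0,0,0]],[[0,0,0.91],[0,0,0]]]'

```text
clock: 3.23
eef_pos: [0.5313, 0.2841, 0.0357]
ee_rot: [0.0, 0.117, 0.993, 0.0]
force: [0.2, -0.3, -0.0]
grip_width: 0.0949
grasp_force: 0.0
```

Call:
move_arm --steps '[[[0,0,0],[0,0,0]],[[0,0,0],[0,0,0]],[[0,0,0],[0,0,0]],[[0,0,0],[0,0,0]],[[0,0,0],[0,0,0]],[[0,0,0],[0,0,0]],[[0,0,0],[0,0,0]],[[0,0,0],[0,0,0]],[[0,0,0],[0,0,0]],[[0,0,0],[0,0,0]],[[0,0,0],[0,0,0]],[[0,0,0],[0,0,0]]]' --hand 1 --newtons 40

```text
clock: 4.23
eef_pos: [0.5308, 0.2836, 0.0346]
ee_rot: [-0.0, 0.118, 0.993, 0.0]
force: [-1.3, -1.7, -0.6]
grip_width: 0.0206
grasp_force: 0.6
```

Call:
move_arm --steps '[[[0,0,0],[0,0,0]],[[0,0,0],[0,0,0]],[[0,0,0],[0,0,0]],[[0,0,-0.1],[0,0,0]],[[0,0,-0.3],[0,0,0]],[[0,0,-0.5],[0,0,0]],[[0,0,-0.7],[0,0,0]],[[0,0,-0.9],[0,0,0]],[[0,0,-1],[0,0,0]],[[0,0,-1],[0,0,0]],[[0,0,-1],[0,0,0]]]'

```text
clock: 5.15
eef_pos: [0.5307, 0.2836, 0.1346]
ee_rot: [0.0, 0.118, 0.993, 0.0]
force: [0.2, -0.5, -3.1]
grip_width: 0.0197
grasp_force: 40.0
```

```bash
python3 - <<'E'
from h import *
# pin tops from both cameras near seen pixels, and case rim fit in top
for c,ps in (("top",[(378,160),(404,234)]),("scene",[(403,211),(381,276)])):
    im,d=robot.grab_frame(c)
    H,W=d.shape; v,u=np.mgrid[:H,:W]; v=v.ravel();u=u.ravel(); k=d.ravel()>0; v=v[k];u=u[k]
    w=px2w(c,np.c_[u,v],d[v,u])
    g=(abs(w[:,0]-.547)<.15)&(abs(w[:,1]+.231)<.085)
    C=[]
    for x,y in ((.632,-.203),(.46,-.258)):
        t=w[(np.hypot(w[:,0]-x,w[:,1]-y)<.02)&(w[:,2]>.060)&(w[:,2]<.09)]
        C.append(((t[:,:2].min(0)+t[:,:2].max(0))/2)); print(c,len(t),np.round(C[-1],4),np.round(t.mean(0),4))
    C=np.array(C);e=C[0]-C[1]; print("mid",C.mean(0),"len",np.hypot(*e),"ang",np.degrees(np.arctan2(e[1],e[0])))
    R=w[g&(abs(w[:,2]-.05)<.005)]
    print("rim",cv2.minAreaRect((R[:,:2]*1000).astype(np.float32)))
s=robot.get_state();print(s["clock"],s["eef_pos"],s["ee_rot"],s["grip_width"],s["grasp_force"])
E
python3 look.py w2 lid_green
```

```text
top 23 [ 0.6351 -0.2009] [ 0.6337 -0.2     0.0718]
top 26 [ 0.4614 -0.2575] [ 0.4614 -0.2573  0.0711]
mid [ 0.5482566  -0.22917021] len 0.1826970759255081 ang 18.054874797569756
rim ((567.256591796875, -251.41490173339844), (253.9248809814453, 166.5906524658203), 11.516153335571289)
scene 35 [ 0.6332 -0.2023] [ 0.6327 -0.2032  0.071 ]
scene 42 [ 0.4586 -0.2592] [ 0.4579 -0.2602  0.0713]
mid [ 0.54588036 -0.23077746] len 0.18362951893113585 ang 18.054713288397366
rim ((569.0851440429688, -254.0797119140625), (257.76568603515625, 166.1790771484375), 12.910928726196289)
5.25 [0.53033399 0.28339681 0.13352527] [-7.85960215e-04  1.17640136e-01  9.93055903e-01 -3.93177588e-04] 0.01964938628077704 39.99223172664642
[0.5303 0.2834 0.1335] [-8.000e-04  1.176e-01  9.931e-01 -4.000e-04] [0.466 0.299 0.294]
0.7 [198.3, 60.3, 364.2, 325.1]
```

View pics/w2.png

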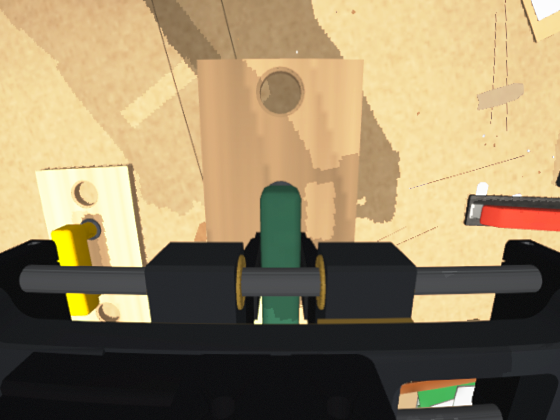

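The lid hangs level from the grip; its near hole is at (281,92), and the handle is centred between the fingers at column 281. Now I carry it across to the case.

Call:
move_arm --steps '[[[0,-0.1,-0.15],[0,0,0]],[[0.1,-0.3,-0.3],[0,0,0]],[[0.1,-0.6,-0.3],[0,0,0]],[[0.05,-0.9,-0.3],[0,0,0]],[[0,-1,-0.3],[0,0,0]]]'

```text
clock: 5.77
eef_pos: [0.5062, 0.1839, 0.1642]
ee_rot: [-0.001, 0.118, 0.993, -0.001]
force: [1.1, -0.6, -2.6]
grip_width: 0.0198
grasp_force: 40.0
```

Call:
move_arm --steps '[[[-0.04,-0.25,0],[0,0,0]],[[-0.09,-0.5,0],[0,0,0]],[[-0.14,-0.75,0],[0,0,0]],[[-0.2,-1,0],[0,0,0]]]'

```text
clock: 6.1
eef_pos: [0.5034, 0.0835, 0.164]
ee_rot: [-0.0, 0.118, 0.993, 0.0]
force: [0.2, -0.5, -2.1]
grip_width: 0.0199
grasp_force: 40.0
```

Call:
move_arm --steps '[[[-0.05,-0.25,0],[0,0,0]],[[-0.1,-0.5,0],[0,0,0]],[[-0.17,-0.75,0],[0,0,0]],[[-0.23,-1,0],[0,0,0]]]'

```text
clock: 6.43
eef_pos: [0.5027, -0.0193, 0.1641]
ee_rot: [-0.0, 0.118, 0.993, 0.0]
force: [-0.6, -0.1, -2.4]
grip_width: 0.0199
grasp_force: 40.0
```

Call:
move_arm --steps '[[[-0.05,-0.25,0],[0,0,-0.06]],[[-0.1,-0.5,0],[0,0,-0.12]],[[-0.17,-0.75,0],[0,0,-0.18]],[[-0.23,-1,0],[0,0,-0.24]],[[-0.23,-1,0],[0,0,-0.3]],[[-0.23,-1,0],[0,0,-0.35]],[[-0.23,-1,0],[0,0,-0.35]],[[-0.23,-1,0],[0,0,-0.35]],[[-0.23,-1,0],[0,0,-0.35]]]'

```text
clock: 7.18
eef_pos: [0.5017, -0.1205, 0.1643]
ee_rot: [-0.0, -0.155, 0.988, 0.0]
force: [0.4, -0.7, -2.9]
grip_width: 0.02
grasp_force: 40.0
```

Call:
move_arm --steps '[[[-0.03,-0.25,0],[0,0,0]],[[-0.06,-0.5,0],[0,0,0]],[[-0.08,-0.75,0],[0,0,0]],[[-0.1,-1,0],[0,0,0]],[[-0.1,-1,0],[0,0,0]]]'

```text
clock: 7.6
eef_pos: [0.5437, -0.2159, 0.1644]
ee_rot: [0.001, -0.155, 0.988, -0.001]
force: [-0.2, 0.6, -3.3]
grip_width: 0.0199
grasp_force: 40.0
```

Call:
move_arm --steps '[[[0,-0.1,0],[0,0,0]],[[0,-0.18,0.1],[0,0,0]],[[0,-0.18,0.2],[0,0,0]],[[0,-0.18,0.3],[0,0,0]],[[0,-0.18,0.3],[0,0,0]],[[0,-0.18,0.3],[0,0,0]]]'

```text
clock: 8.1
eef_pos: [0.5471, -0.2291, 0.1336]
ee_rot: [-0.001, -0.157, 0.988, 0.001]
force: [0.1, 0.5, -1.5]
grip_width: 0.0196
grasp_force: 40.0
```

```bash
python3 look.py w3 lid_green; python3 - <<'E'
from h import *
s=robot.get_state();T=s["eef_pos"]; print(T)
for c in ("top","scene"):
    im,d=robot.grab_frame(c)
    if c=="scene": cv2.imwrite("pics/s3.png",cv2.resize(im[150:350,300:500,::-1],None,fx=3,fy=3,interpolation=cv2.INTER_CUBIC))
    o=robot.outline_of(c,"lid_green")
    if o:
        v,u=np.nonzero(o[0]["mask"]&(d>0));w=px2w(c,np.c_[u,v],d[v,u])
        t=w[abs(w[:,2]-.11)<.009]; print(c,o[0]["score"],len(t),cv2.minAreaRect((t[:,:2]*1000).astype(np.float32)),np.median(t[:,2]))
E
```

```text
[ 0.5471 -0.2291  0.1336] [-8.000e-04 -1.566e-01  9.877e-01  7.000e-04] [ 0.484 -0.25   0.295]
0.64 [194.6, 61.3, 364.0, 326.8]
0.046 24 ((458.05035400390625, -258.8435974121094), (28.75767707824707, 20.147510528564453), 88.4045639038086) [ 0.456982   -0.24567143  0.05234487]
[ 0.54763769 -0.22947539  0.13471398]
top 0.9 918 ((586.8035888671875, -217.2804718017578), (142.69960021972656, 96.24964904785156), 19.115161895751953) 0.10906114817668261
scene 0.95 2290 ((537.802734375, -232.5026397705078), (200.63339233398438, 92.83015441894531), 18.36854362487793) 0.11173975048389206
```

View pics/w3.png

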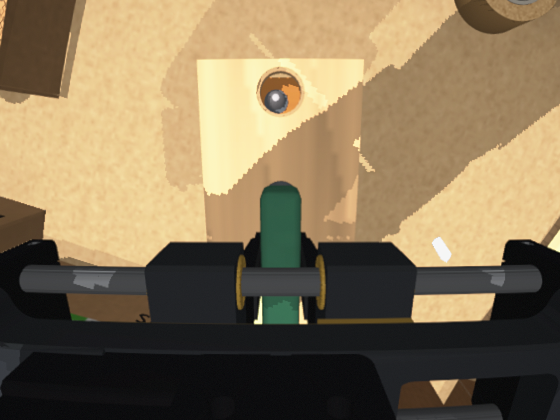

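View pics/s3.png

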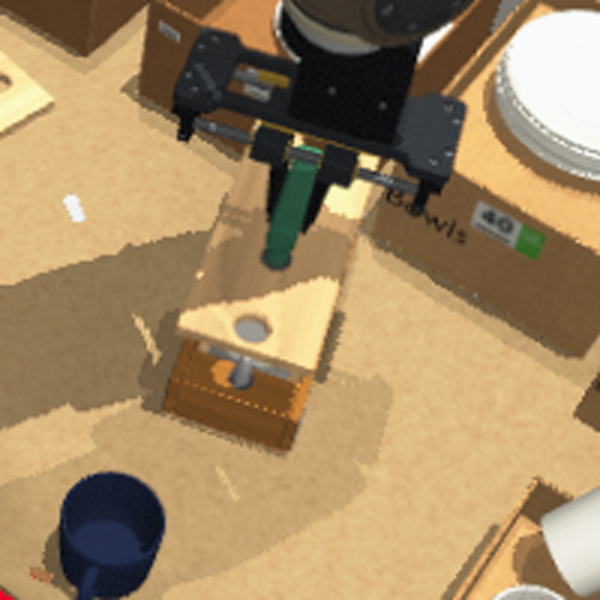

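Through the near hole (280,92), the wrist view shows the near pin tip at about (277,98). I'll compute their offset in the world.

```bash
python3 - <<'E'
from h import *
im=cv2.imread("pics/w3.png"); c=cv2.resize(im[60:125,245:320],None,fx=8,fy=8,interpolation=cv2.INTER_CUBIC); cv2.imwrite("pics/c3.png",c)
h=px2w("wrist",(280,91),z=.110)[0]; 
for p in ((277,98),(276,97)):
  q=px2w("wrist",p,z=.078)[0]; print(h,q,q-h)
E
```

```text
[ 0.46003538 -0.25815226  0.11      ] [ 0.46084493 -0.26005658  0.078     ] [ 0.00080955 -0.00190432 -0.032     ]
[ 0.46003538 -0.25815226  0.11      ] [ 0.46043489 -0.26090171  0.078     ] [ 0.00039951 -0.00274945 -0.032     ]
```

View pics/c3.png

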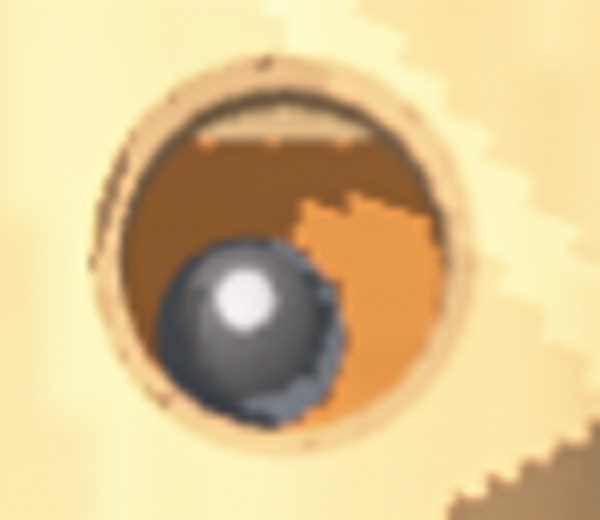

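In the crop the pin tip is about 2.5 mm off the hole centre, mostly toward world -y, and clearance is 6 mm. I'll shift slightly and lower onto the pin tips.

Call:
move_arm --steps '[[[0.005,-0.016,0],[0,0,0]],[[0.005,-0.016,0.07],[0,0,0]],[[0.005,-0.016,0.14],[0,0,0]],[[0.005,-0.016,0.2],[0,0,0]],[[0.005,-0.016,0.24],[0,0,0]],[[0.005,-0.016,0.28],[0,0,0]],[[0.005,-0.016,0.3],[0,0,0]],[[0.005,-0.016,0.3],[0,0,0]]]'

```text
clock: 9.07
eef_pos: [0.5474, -0.2314, 0.104]
ee_rot: [-0.0, -0.156, 0.988, 0.0]
force: [-0.6, -0.4, -3.3]
grip_width: 0.0201
grasp_force: 40.0
```

```bash
python3 look.py w4 lid_green; python3 - <<'E'
from h import *
s=robot.get_state();print(s["eef_pos"],s["force"],s["moment"])
im=cv2.imread("pics/w4.png"); a=cv2.resize(im[50:140,230:330],(400,360),interpolation=cv2.INTER_CUBIC)
im,d=robot.grab_frame("scene"); b=cv2.resize(im[190:310,340:440,::-1],(300,360),interpolation=cv2.INTER_CUBIC)
cv2.imwrite("pics/c4.png",np.hstack([a,b]))
E
```

```text
[ 0.5474 -0.2314  0.104 ] [-3.000e-04 -1.564e-01  9.877e-01  3.000e-04] [ 0.484 -0.252  0.265]
0.56 [198.3, 62.0, 363.9, 326.3]
0.046 29 ((458.3355712890625, -260.9710388183594), (25.898967742919922, 24.607105255126953), 54.10103225708008) [ 0.46509627 -0.2580051   0.05181996]
0.066 25293 ((523.231201171875, -239.29302978515625), (168.08132934570312, 94.58759307861328), 18.094478607177734) [ 0.48888182 -0.25121606  0.08150963]
[ 0.54764488 -0.23153639  0.10463747] [-0.09562443  0.15088622 -2.74778341] [0.06277634 0.04969209 0.00684956]
```

View pics/c4.png

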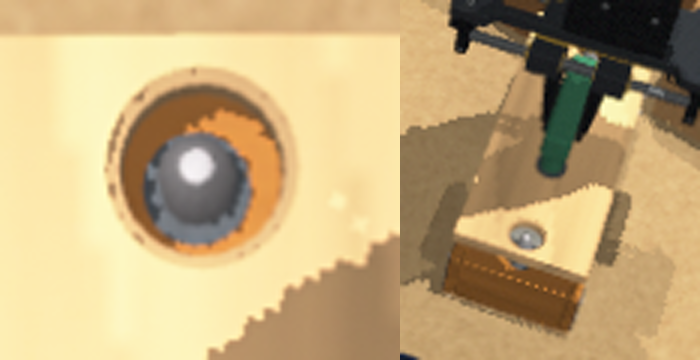

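The near pin tip sits almost central in its hole (left panel, about (196,166), with the hole centre at (200,168)), and there's no contact force. I'll keep lowering.

Call:
move_arm --steps '[[[0,0,0.03],[0,0,0]],[[0,0,0.06],[0,0,0]],[[0,0,0.09],[0,0,0]],[[0,0,0.12],[0,0,0]],[[0,0,0.15],[0,0,0]],[[0,0,0.17],[0,0,0]],[[0,0,0.18],[0,0,0]],[[0,0,0.18],[0,0,0]],[[0,0,0.18],[0,0,0]]]'

```text
clock: 9.97
eef_pos: [0.5476, -0.2315, 0.0866]
ee_rot: [0.0, -0.156, 0.988, 0.0]
force: [-0.1, 0.3, -1.5]
grip_width: 0.0199
grasp_force: 40.0
```

Call:
move_arm --steps '[[[0,0,0.005],[0,0,0]],[[0,0,0.01],[0,0,0]],[[0,0,0.015],[0,0,0]],[[0,0,0.015],[0,0,0]],[[0,0,0.015],[0,0,0]]]'

```text
clock: 10.38
eef_pos: [0.5476, -0.2315, 0.0851]
ee_rot: [0.0, -0.156, 0.988, 0.0]
force: [-0.1, 0.6, -2.7]
grip_width: 0.0198
grasp_force: 40.0
```

Call:
move_arm --steps '[[[0,0,0.005],[0,0,0]],[[0,0,0.008],[0,0,0]],[[0,0,0.008],[0,0,0]],[[0,0,0.008],[0,0,0]]]'

```text
clock: 10.72
eef_pos: [0.5477, -0.2315, 0.0846]
ee_rot: [0.0, -0.156, 0.988, -0.0]
force: [-1.6, 1.5, 3.0]
grip_width: 0.0196
grasp_force: 40.0
```

Call:
move_arm --steps '[[[0,0,0],[0,0,0]],[[0,0,0],[0,0,0]],[[0,0,0],[0,0,0]],[[0,0,0],[0,0,0]],[[0,0,0],[0,0,0]],[[0,0,0],[0,0,0]],[[0,0,0],[0,0,0]],[[0,0,0],[0,0,0]],[[0,0,0],[0,0,0]],[[0,0,0],[0,0,0]],[[0,0,0],[0,0,0]],[[0,0,0],[0,0,0]]]' --hand 0.5

```text
clock: 11.72
eef_pos: [0.5476, -0.2315, 0.0843]
ee_rot: [0.0, -0.156, 0.988, 0.0]
force: [0.4, -0.1, -0.2]
grip_width: 0.0472
grasp_force: 0.0
```

Call:
move_arm --steps '[[[0,0,-0.1],[0,0,0]],[[0,0,-0.3],[0,0,0]],[[0,0,-0.6],[0,0,0]],[[0,0,-0.9],[0,0,0]],[[0,0,-1],[0,0,0]],[[0,0,-1],[0,0,0]]]'

```text
clock: 12.22
eef_pos: [0.5484, -0.232, 0.1875]
ee_rot: [0.002, -0.156, 0.988, -0.002]
force: [-0.6, 0.4, -0.7]
grip_width: 0.0476
grasp_force: 0.0
```

Call:
move_arm --steps '[[[0.2,0.1,-0.1],[0,0,0]],[[0.5,0.4,-0.2],[0,0,0]],[[0.8,0.7,-0.3],[0,0,0]],[[1,1,-0.3],[0,0,0]],[[1,1,-0.3],[0,0,0]]]'

```text
clock: 12.63
eef_pos: [0.4159, -0.1635, 0.2135]
ee_rot: [-0.002, -0.156, 0.988, 0.002]
force: [2.1, -1.3, 1.1]
grip_width: 0.0472
grasp_force: 0.0
```

```bash
python3 - <<'E'
from h import *
V=[]
for c in ("top","scene"):
    im,d=robot.grab_frame(c)
    r=im[120:280,330:450] if c=="top" else im[180:320,330:450]
    V.append(cv2.resize(r[:,:,::-1],(390,500),interpolation=cv2.INTER_CUBIC))
    for o in robot.outline_of(c,"lid_green")[:1]:
        v,u=np.nonzero(o["mask"]&(d>0));w=px2w(c,np.c_[u,v],d[v,u])
        t=w[abs(w[:,2]-.06)<.008]; print(c,o["score"],len(t),cv2.minAreaRect((t[:,:2]*1000).astype(np.float32)),np.median(t[:,2]))
        A=np.c_[t[:,:2]-t[:,:2].mean(0),np.ones(len(t))]; print("tilt",np.linalg.lstsq(A,t[:,2],rcond=None)[0])
cv2.imwrite("pics/f.png",np.hstack(V))
E
```

```text
top 0.84 1567 ((584.6143798828125, -218.5159912109375), (147.76165771484375, 95.72061920166016), 18.000112533569336) 0.058932211024476544
tilt [ 0.00260831 -0.00500893  0.05891056]
scene 0.83 2871 ((549.0979614257812, -231.0384521484375), (224.52476501464844, 93.77661895751953), 18.307186126708984) 0.06141972201508039
tilt [ 0.00055074 -0.00044869  0.06130159]
```

View pics/f.png

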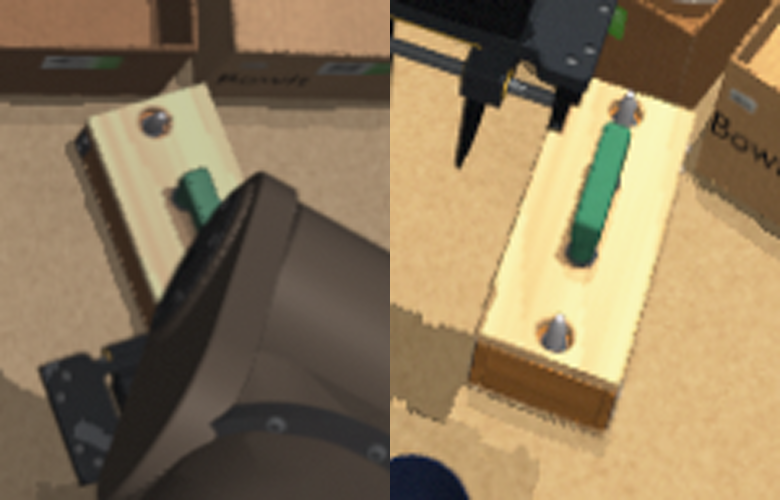

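The lid lies flat on the rim: its top is at z ≈ 0.060 with no tilt. Both pins stand up through the holes, at (628,105) and (557,332), and the gripper is clear.

```bash
python3 -c "
from station import robot
print(robot.job_done())"
```

```text
the job is handed in; nothing more can be done
None
```

The green lid is on the case, flat on the rim over both pins and released; the yellow lid was not touched, and I handed the job in at about 13 s on the robot's clock.

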